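# Clear spent absorber plugs and uncap the canister

### The job

We are recharging the absorber of the anaesthesia machine: lift the teal-barred tilting tray so that all four violet spent plugs slide into its waste bin, and swing the tray back down flat. Then, without wrenching it, take off the blue quarter-turn cap of the white canister - nobody knows which way it unscrews, so feel for it both ways - and finish holding the cap level in the gripper, well clear above the canister's mouth (about 6 cm), so that I can refill it. Leave the other things on the table where they are.

Things in the scene. Friction and masses are not known exactly. Their poses are not given: they have to be found in the camera images.
- hopper: White sheet-metal waste bin with a tilting steel tray hinged to it, bolted down, on the left or the right of the table. Origin on the table right under the tray's hinge line, z up, +x from the hinge across the bin, -x towards the tray and its handle, y along the hinge. A grey pedestal 85 mm high stands under the tray (x -90 to 0, y -60 to 60 mm).
- bin_in (a point): Centre of the bin's inner floor, 85 mm along the hopper's +x and 6 mm above the table, axes as the hopper's. The bin is open on top, 155 mm (x) by 160 mm (y) inside; its sides are 150 mm and its back 165 mm high.
- tray_hinge (a point): Middle of the tray's hinge line, 110 mm above the hopper's origin; the hinge runs along the hopper's y. The tray's floor is 145 mm (from the hinge towards -x) by 130 mm, 4 mm thick, its underside level with the hinge line; walls 32 mm high on three sides, open on the hinge side.
- tray (a joint): Tilt of the steel tray in rad: 0 flat (at rest on its stop), up to 1.45 when its handle end is lifted. It falls back by its own weight (about 0.35 kg) when let go. The plugs slide out somewhere between 0.4 and 1.2 rad.
- tray_handle (a point): Middle of the tray's handle: a round teal bar 12 mm thick, 100 mm long, parallel to the hinge, 46 mm out from the tray's end wall, on two thin arms 45 mm either side. At tilt 0 it lies 190 mm from the hinge line towards the hopper's -x, 20 mm above it (130 mm above the table). Pinched lightly across (10 N) the bar turns between the pads as the tray tilts, so the gripper can stay pointing down.
- puck0: Violet spent absorber plug, a cylinder 28 mm in diameter and 20 mm high, 20 g; origin at the centre of its underside, z along its axis. Starts standing on the tray.
- puck1: Violet spent absorber plug, a cylinder 28 mm in diameter and 20 mm high, 20 g; origin at the centre of its underside, z along its axis. Starts standing on the tray.
- puck2: Violet spent absorber plug, a cylinder 28 mm in diameter and 20 mm high, 20 g; origin at the centre of its underside, z along its axis. Starts standing on the tray.
- puck3: Violet spent absorber plug, a cylinder 28 mm in diameter and 20 mm high, 20 g; origin at the centre of its underside, z along its axis. Starts standing on the tray.
- canister: White absorber canister with a teal band, 108 mm in diameter and 115 mm high, on a grey foot 136 mm wide, bolted down; beside the hopper, left or right. Origin at its centre on the table, z up. Its neck (38 mm wide, rim 150 mm above the table) has two side flanges.
- mouth (a point): Centre of the canister's neck rim, 150 mm above the table, axes as the canister's.
- cap: Blue quarter-turn cap, about 100 g: a skirt and disc 74 mm in diameter and 36 mm high with a straight wing on top. Origin at the centre of the skirt's lower rim (120 mm above the table while closed), z up along the cap's axis, x along the wing. Sits loosely, with 2 mm of play sideways and 1.5 mm up. A wrong turn stops hard after 3 to 15 degrees; 0.5 N m is plenty to feel it.
- cap_wing (a point): Middle of the cap's wing, 52 mm above the cap's origin, axes as the cap's. The wing is 50 mm long (x), 14 mm thick (y) and 32 mm high (36 to 68 mm above the cap's origin); grip it across the 14 mm. The right way (clockwise or counter-clockwise, not visible) turns easily; the cap comes free after about 50 degrees and lifts straight off anywhere from 60 to 110 degrees.
- amber_bottle: Bystander: amber bottle with a white cap, 44 mm wide, 100 mm high, between the hopper and the canister; origin under it.
- steel_cup: Bystander: steel cup, 68 mm wide, 60 mm high, close to the robot; origin under it.
- mask: Bystander: pale green cone-shaped face mask, 90 mm wide, 70 mm high, at the left; origin under it.
- swab_jar: Bystander: glass jar, 60 mm wide, 75 mm high, towards the far edge; origin under it.
- probe: Bystander: grey-handled hand probe 160 mm long, lying at the right.
- bowl: Bystander: steel bowl, 100 mm wide, 40 mm high, at the right; origin under it.
Not all that is in view belongs to the job. Several things have the shape of the cap; the one meant has the colours described above. Leave any pink or red look-alike of the canister alone.

How it is judged:
On the way, in this order (a step that is already met when the one before it is completed fails the run):
1. all four plugs lie in the bin (x of puck0 in the frame of hopper between 0 and 0.165 m and y of puck0 in the frame of hopper between -0.085 and 0.085 m and z of puck0 in the frame of hopper between 0 and 0.085 m and x of puck1 in the frame of hopper between 0 and 0.165 m and y of puck1 in the frame of hopper between -0.085 and 0.085 m and z of puck1 in the frame of hopper between 0 and 0.085 m and x of puck2 in the frame of hopper between 0 and 0.165 m and y of puck2 in the frame of hopper between -0.085 and 0.085 m and z of puck2 in the frame of hopper between 0 and 0.085 m and x of puck3 in the frame of hopper between 0 and 0.165 m and y of puck3 in the frame of hopper between -0.085 and 0.085 m and z of puck3 in the frame of hopper between 0 and 0.085 m), for 0.2 s.
2. the tray is back down (value of joint tray below 0.12 rad), for 0.2 s.
3. the cap is lifted off the neck (z of cap in the frame of mouth above 0.03 m), for 0.2 s.
At the end, for the whole second after the job is handed in: All four plugs in the bin (origins under 85 mm above the table), the tray down (tilt under 0.12 rad), and the cap held still in the fingers (at least 1 N), its lower rim at least 30 mm above the canister's mouth, level within 0.35 rad, touching neither canister, hopper nor any bystander (all of step 1 and value of joint tray below 0.12 rad and z of cap in the frame of mouth above 0.03 m and angle between cap's own z axis and vertical below 0.35 rad and linear speed of cap below 0.05 m/s and contact force between cap and the fingers above 1 N and contact force between cap and canister below 0.1 N and contact force between cap and hopper below 0.1 N and contact force between cap and amber_bottle below 0.1 N and contact force between cap and steel_cup below 0.1 N and contact force between cap and mask below 0.1 N and contact force between cap and swab_jar below 0.1 N and contact force between cap and probe below 0.1 N and contact force between cap and bowl below 0.1 N); the arm keeps its last pose, push and grip.
It fails at once if a bystander is moved more than 40 mm or tipped over (distance of any of amber_bottle, steel_cup, mask, swab_jar, probe, bowl from where it was at the start of the episode above 0.04 m or angle between any of amber_bottle, steel_cup, mask, swab_jar, bowl's own z axis and vertical above 0.6 rad).
It fails at once if the cap is wrenched: more than 120 N between cap and canister (contact force between cap and canister above 120 N).
It also fails if it takes over 70 s, if anything falls off the work surface, if the arm or the gripper's body presses on something with over 40 N, if the wrist force passes 120 N, or if a joint passes its speed limit or range.

### The arm

A 6-joint arm with a two-finger parallel gripper is mounted at the origin on the work surface. World frame = base frame: x ahead of the robot, y to its left, z up, the work surface at z = 0. Lengths are in m, angles in rad, forces in N, time in s.
With the tool pointing down it reaches from about 0.3 to 0.95 m from the base axis. Payload 3.1 kg.
Tool frame: the origin (TCP) lies between the finger pads; the fingertips stand 19 mm ahead of it and the grasp point (between the pads) is the TCP; z points along the fingers, x is the direction in which the jaws open and shut, and the axes are right-handed (so a half turn about z gives the same grasp; the last joint's range is limited). The gripper opens to 85 mm and grips with 20 to 120 N. Pads are 22 mm wide; open, the fingers measure 114 mm over their backs; the gripper's body (76 mm by 85 mm) begins 54 mm behind the grasp point. The pads swing forward as they close: fully open they stand 13 mm farther back than shut.
Start: joints at [1.056, 0.308, 1.634, -0, 1.2, -0.07], TCP at [0.269, 0.564, 0.25] pointing down, gripper open.
Joint ranges: [-3.06, 3.06], [-0.79, 1.96], [0.05, 2.63], [-1.19, 4.34], [0.05, 2.64], [-2.94, 2.94]. Speed limits (rad/s): [2.79, 2.79, 3.14, 3.14, 3.14, 3.14].

### API

Orientations are given as a unit quaternion [x, y, z, w].
In Python, from bench import arm gives the robot as it stands.
- The arm moves only by the shell command python3 -m jog 'ROWS' [FORCE]. ROWS is JSON, one flat list of numbers, 7 for each row, row after row: the shift along the tool's x, y, z normalised to -1 to 1, where 1 is 100 cm, then the turn, a rotation vector about the tool's x, y, z normalised to -1 to 1, where 1 is 2 rad, then the opening, from 0 (shut) to 1 (fully open). A call has 1 to 12 rows; each row shifts and turns the commanded pose from where the row before left it, along the tool's axes as they then stand; what a row does not reach is not made up. A row lasts 1/12 s, in which the tool goes at most 41.7 mm and 7.16 degrees, less where a joint would pass 70% of its speed; a pose out of reach is approached as far as the arm can. A call with a number of a shift or a turn outside -1 to 1 is refused whole. A call with a gripper value outside its range is refused whole. The fingers move at their own pace and stop on an object; FORCE is the grip in N (left out, the last holds). Time passes only in rows, so rows that do not move let the fingers close. It gives the time, the measured TCP pose, the force and the opening at its end, in the units of the state.
- arm.get_state(): the state, without advancing time (a new reading comes with each control period).
- arm.capture(name): name is "scene" or "top" or "wrist"; returns a dict with "pixels" (420x560x3 uint8, red, green, blue), "mtx" (3x3 intrinsics, pixels), "k1" (the pictures are not rectified: a ray, as slopes to the right and down, at radius r is drawn at 1 + k1 r^2 times it, then the intrinsics apply), "view" (4x4, takes a point from world to camera coordinates); the wrist camera has in their place "tool_from_camera" (4x4, takes a point from camera to tool coordinates, whose origin is the TCP and whose axes are the tool frame's). Camera axes: x right, y down, z forward; pixel columns grow to the right and rows downward; lengths in m; the calibration is good to about 2 mm. A picture is of the moment at which its call begins: read the wrist's pose just before it. There is no depth.
- arm.sign_off(): hands the job in, once; it reports no verdict.
The state is a dict: "t": time; "q": joint angles; "dq": joint speeds; "joint_torque": joint torques, N m; "ee_pos": TCP position; "tcp_rot": TCP orientation; "contact_force": force on the tool from outside, world axes, zero at the start; "ft_torque": the same for the moment, N m; "gripper_width": finger opening in m.
Only numpy, scipy, OpenCV 4.12 (cv2) and the standard library are available. Lean on these libraries where they do the work, as an engineer would, in place of code of your own. Each camera call takes 0.05 s, during which the arm holds its last target. There are 200 camera calls.

## Working session

There is one attempt and no reset: what is moved stays moved. The work goes in short steps, Python scripts to look and compute and a shell command to move; the robot and the scene stay as the last step left them, time stands still between calls to the robot, and variables do not carry over. Pictures are saved under pics/ and viewed, about 8 in all and at most 12, crops included, and the job is handed in when it is done.

```bash
mkdir -p pics
cat > h.py <<'E'
import numpy as np, cv2
from bench import arm
from scipy.spatial.transform import Rotation as R
def cap(n):
    s=arm.get_state(); c=arm.capture(n)
    if n=="wrist":
        T=np.eye(4);T[:3,:3]=R.from_quat(s["tcp_rot"]).as_matrix();T[:3,3]=s["ee_pos"]
        c["wc"]=T@np.array(c["tool_from_camera"])
    else: c["wc"]=np.linalg.inv(np.array(c["view"]))
    return c
def save(c,f): cv2.imwrite("pics/"+f,np.array(c["pixels"])[:,:,::-1])
def ray(c,u,v):
    K=np.array(c["mtx"]);d=np.array([(u-K[0,2])/K[0,0],(v-K[1,2])/K[1,1]])
    p=d.copy()
    for _ in range(30): p=d/(1+c["k1"]*(p@p))
    r=c["wc"][:3,:3]@np.array([p[0],p[1],1]); return c["wc"][:3,3],r/np.linalg.norm(r)
def onz(c,u,v,z):
    o,d=ray(c,u,v); return o+d*(z-o[2])/d[2]
def proj(c,P):
    q=np.linalg.inv(c["wc"])@np.append(P,1);p=q[:2]/q[2];p=p*(1+c["k1"]*(p@p));K=np.array(c["mtx"])
    return np.array([K[0,0]*p[0]+K[0,2],K[1,1]*p[1]+K[1,2]])
def blobs(c,lo,hi,amin=30):
    hsv=cv2.cvtColor(np.array(c["pixels"]),cv2.COLOR_RGB2HSV)
    m=cv2.inRange(hsv,np.array(lo),np.array(hi))
    cs,_=cv2.findContours(m,cv2.RETR_EXTERNAL,cv2.CHAIN_APPROX_NONE)
    return [(x,cv2.minAreaRect(x)) for x in sorted(cs,key=cv2.contourArea)[::-1] if cv2.contourArea(x)>amin]
E
python3 - <<'E'
from h import *
a=cap("top");b=cap("scene")
im=np.hstack([a["pixels"],b["pixels"]])
save(a,"top0.png");save(b,"scene0.png")
for n,c in(("top",a),("scene",b)):
  print(n,c["wc"][:3,3].round(3))
  for k,lo,hi in(("teal",(80,90,40),(98,255,255)),("blue",(100,110,40),(125,255,255)),("violet",(126,70,40),(150,255,255))):
    for x,r in blobs(c,lo,hi)[:7]: print(k,cv2.contourArea(x),np.round(r[0]),np.round(r[1]),round(r[2]))
print(arm.get_state())
E
```

```text
top [0.367 0.015 1.429]
teal 85.5 [365. 258.] [36.  3.] 9
blue 3596.5 [513. 373.] [73. 55.] 86
blue 2779.0 [130. 110.] [39. 75.] 90
blue 508.5 [214. 189.] [26. 25.] 90
violet 57.0 [382. 225.] [8. 8.] 45
violet 56.0 [382. 205.] [8. 8.] 90
violet 54.5 [359. 204.] [9. 8.] 90
violet 54.0 [358. 220.] [8. 8.] 90
scene [1.217 0.619 0.706]
teal 89.5 [332. 285.] [ 8. 33.] 83
blue 4623.0 [352. 387.] [131.  64.] 0
blue 736.5 [330. 243.] [36. 29.] 90
blue 705.0 [280.  37.] [23. 36.] 0
blue 405.5 [249. 141.] [15. 44.] 68
blue 364.0 [498.  59.] [12. 35.] 14
blue 100.0 [554. 380.] [15.  9.] 90
blue 88.0 [440.  52.] [ 7. 27.] 23
violet 41.0 [220. 180.] [8. 7.] 45
violet 37.0 [234. 174.] [7. 7.] 90
{'t': 0.1, 'q': array([ 1.05633575e+00,  3.08957952e-01,  1.63505327e+00,  1.81675332e-05,
        1.19971984e+00, -6.97223284e-02]), 'dq': array([-1.14196841e-05, -2.61561376e-03, -2.29038169e-03, -3.23490367e-04,
        1.17099780e-03,  1.87984339e-03]), 'joint_torque': array([-4.41196153e-04, -4.16408730e+01, -2.77644968e+01, -6.42030795e-05,
        4.05305880e-03, -3.42707972e-05]), 'ee_pos': array([0.26857088, 0.56356676, 0.24913981]), 'tcp_rot': array([ 8.45643523e-01,  5.33747028e-01, -9.45732609e-04,  4.98859200e-04]), 'contact_force': array([-0.44643581,  0.04106666,  0.17095877]), 'ft_torque': array([-0.00110055, -0.01604817,  0.0027907 ]), 'gripper_width': 0.0853604240730403}
```

View pics/top0.png

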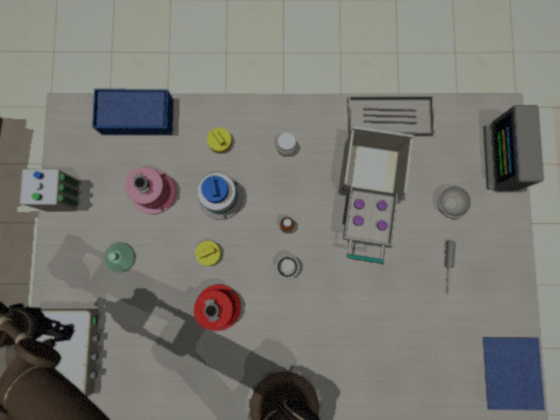

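View pics/scene0.png

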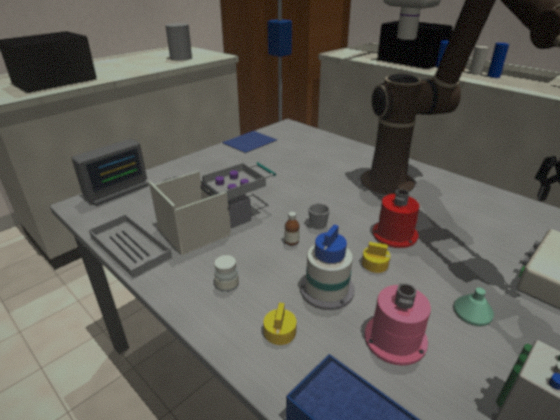

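The top view shows the hopper at right: handle at (365,258), plugs near (370,213), bin at about (377,165). The white canister with the blue cap is at (214,189), and the pink and red look-alikes stand apart from it. The scene view confirms this layout.

Run:
```python
from h import *
a=cap("top")
x,r=blobs(a,(80,90,40),(98,255,255))[0]
P=np.array([onz(a,*p,0.133)[:2] for p in x[:,0].astype(float)])
c=P.mean(0);u=np.linalg.svd(P-c)[2][0];mm=(P-c)@u
print("handle",c,c+u*(mm.max()+mm.min())/2,np.degrees(np.arctan2(u[1],u[0])),np.ptp(mm))
for x,r in blobs(a,(126,70,40),(150,255,255))[:4]: print("puck",onz(a,*r[0],0.154))
x,r=blobs(a,(100,110,40),(125,255,255))[2]
print("cap",onz(a,*cv2.minEnclosingCircle(x)[0],0.156))
print("bottle",onz(a,287,225,0.1),"cup",onz(a,288,266,.06))
# cap brightness
crop=a["pixels"][165:225,190:240]; cv2.imwrite("pics/capcrop.png",cv2.resize(np.ascontiguousarray(crop[:,:,::-1]),None,fx=10,fy=10,interpolation=cv2.INTER_CUBIC))
print(R.from_quat(arm.get_state()["tcp_rot"]).as_matrix().round(3))
```

```text
handle [ 0.42358191 -0.21980887] [ 0.42367868 -0.21920227] -99.06388454053007 0.09693338869127083
puck [ 0.56793378 -0.26686941  0.154     ]
puck [ 0.52648059 -0.20035366  0.154     ]
puck [ 0.5128422  -0.26520184  0.154     ]
puck [ 0.57205325 -0.20413551  0.154     ]
cap [0.61166309 0.19310901 0.156     ]
bottle [ 0.5187215  -0.00763552  0.1       ] cup [ 0.40410438 -0.0110072   0.06      ]
[[ 0.43   0.903 -0.001]
 [ 0.903 -0.43  -0.002]
 [-0.002 -0.    -1.   ]]
```

View pics/capcrop.png

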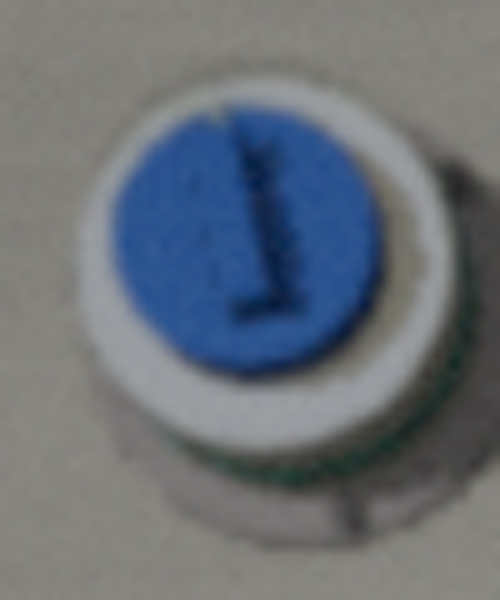

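The crop shows the wing nearly vertical in the picture, running from about (240,130) to (268,305) in crop pixels. That puts its yaw near +9°. I'll move above the handle first.

```bash
python3 -m jog '[0,0,0,0,0,0.0583,0.45, 0,0,0,0,0,0.0583,0.45, 0,0,0,0,0,0.0583,0.45, 0,0,0,0,0,0.0583,0.45, 0,0,0,0,0,0.0583,0.45, 0,0,0,0,0,0.0583,0.45, 0,0,0,0,0,0.0583,0.45, 0,0,0,0,0,0.0583,0.45, 0,0,0,0,0,0.0583,0.45, 0,0,0,0,0,0.0583,0.45, 0,0,0,0,0,0.0583,0.45, 0,0,0,0,0,0,0.45]' 20
python3 -m jog '[0.0115,0.0312,0,0,0,0,0.45, 0.0115,0.0312,0,0,0,0,0.45, 0.0115,0.0312,0,0,0,0,0.45, 0.0115,0.0312,0,0,0,0,0.45, 0.0115,0.0312,0,0,0,0,0.45, 0.0115,0.0312,0,0,0,0,0.45, 0.0115,0.0312,0,0,0,0,0.45, 0.0115,0.0312,0,0,0,0,0.45, 0.0115,0.0312,0,0,0,0,0.45, 0.0115,0.0312,0,0,0,0,0.45, 0.0115,0.0312,0,0,0,0,0.45, 0.0115,0.0312,0,0,0,0,0.45]'
python3 -m jog '[0.0115,0.0312,0,0,0,0,0.45, 0.0115,0.0312,0,0,0,0,0.45, 0.0115,0.0312,0,0,0,0,0.45, 0.0115,0.0312,0,0,0,0,0.45, 0.0115,0.0312,0,0,0,0,0.45, 0.0115,0.0312,0,0,0,0,0.45, 0.0115,0.0312,0,0,0,0,0.45, 0.0115,0.0312,0,0,0,0,0.45, 0.0115,0.0312,0,0,0,0,0.45, 0.0115,0.0312,0,0,0,0,0.45, 0.0115,0.0312,0,0,0,0,0.45, 0.0115,0.0312,0,0,0,0,0.45]'
python3 -m jog '[0,0,0,0,0,0,0.45,0,0,0,0,0,0,0.45]'
python3 - <<'E'
from h import *
s=arm.get_state();print(s["ee_pos"],R.from_quat(s["tcp_rot"]).as_matrix().round(3).tolist(),s["gripper_width"])
c=cap("wrist");save(c,"w1.png")
x,r=blobs(c,(80,90,40),(98,255,255))[0]
P=np.array([onz(c,*p,0.131)[:2] for p in x[:,0].astype(float)])
m=P.mean(0);u=np.linalg.svd(P-m)[2][0];mm=(P-m)@u
print("handle",m,m+u*(mm.max()+mm.min())/2,np.degrees(np.arctan2(u[1],u[0])),np.ptp(mm))
E
```

```text
t: 1.15
ee_pos: [0.2688, 0.5639, 0.2498]
tcp_rot: [0.997, -0.079, -0.0, 0.0]
contact_force: [0.0, -0.3, 0.0]
gripper_width: 0.0386
t: 2.15
ee_pos: [0.3467, 0.1713, 0.2503]
tcp_rot: [0.997, -0.076, 0.0, -0.0]
contact_force: [0.7, -0.6, 0.1]
gripper_width: 0.0385
t: 3.15
ee_pos: [0.4246, -0.2202, 0.2502]
tcp_rot: [0.997, -0.077, 0.0, -0.0]
contact_force: [0.6, 0.6, -0.2]
gripper_width: 0.0384
t: 3.32
ee_pos: [0.4247, -0.2198, 0.25]
tcp_rot: [0.997, -0.079, -0.0, -0.0]
contact_force: [-0.4, 1.0, -0.8]
gripper_width: 0.0382
[ 0.42469497 -0.21977879  0.25004938] [[0.988, -0.157, -0.0], [-0.157, -0.988, 0.001], [-0.001, -0.001, -1.0]] 0.03819614005514899
handle [ 0.42442234 -0.21745857] [ 0.42397149 -0.22036344] -98.82209634714819 0.10140174395521673
```

View pics/w1.png

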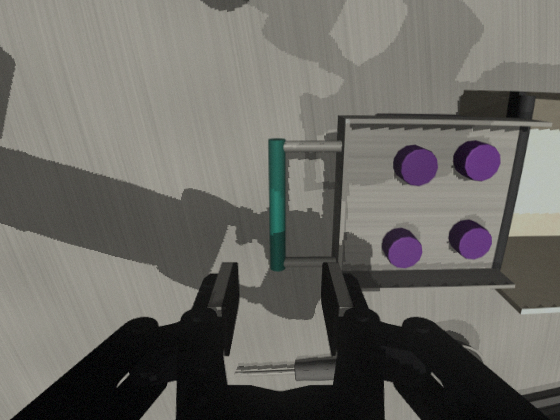

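The wrist view shows the bar at (278,205), between the open fingers and square to them. Its position agrees with the TCP to within 1 mm. Next: descend and pinch.

```bash
python3 -m jog '[0,0,0.02,0,0,0,0.45,0,0,0.02,0,0,0,0.45,0,0,0.02,0,0,0,0.45,0,0,0.02,0,0,0,0.45,0,0,0.02,0,0,0,0.45,0,0,0.019,0,0,0,0.45,0,0,0,0,0,0,0.45]'
python3 -m jog '[0,0,0,0,0,0,0,0,0,0,0,0,0,0,0,0,0,0,0,0,0,0,0,0,0,0,0,0,0,0,0,0,0,0,0,0,0,0,0,0,0,0]' 20
```

```text
t: 3.95
ee_pos: [0.4215, -0.2149, 0.1277]
tcp_rot: [0.997, -0.077, -0.004, -0.002]
contact_force: [-0.1, 0.0, -0.5]
gripper_width: 0.0387
t: 4.45
ee_pos: [0.4231, -0.2175, 0.1321]
tcp_rot: [0.997, -0.078, -0.002, -0.001]
contact_force: [-4.7, 1.5, 1.6]
gripper_width: 0.011
```

```bash
python3 -m jog '[0.002,0,-0.0117,0,0,0,0, 0.002,0,-0.0117,0,0,0,0, 0.0034,0,-0.0115,0,0,0,0, 0.0034,0,-0.0115,0,0,0,0, 0.0049,0,-0.0109,0,0,0,0, 0.0049,0,-0.0109,0,0,0,0, 0.0062,0,-0.0102,0,0,0,0, 0.0062,0,-0.0102,0,0,0,0, 0,0,0,0,0,0,0]'
python3 -m jog '[0.0074,0,-0.0094,0,0,0,0, 0.0074,0,-0.0094,0,0,0,0, 0.0085,0,-0.0084,0,0,0,0, 0.0085,0,-0.0084,0,0,0,0, 0.0095,0,-0.0072,0,0,0,0, 0.0095,0,-0.0072,0,0,0,0, 0.0103,0,-0.006,0,0,0,0, 0.0103,0,-0.006,0,0,0,0, 0.011,0,-0.0047,0,0,0,0, 0.011,0,-0.0047,0,0,0,0, 0.0115,0,-0.0033,0,0,0,0, 0.0115,0,-0.0033,0,0,0,0]'
python3 -m jog '[0,0,0,0,0,0,0,0,0,0,0,0,0,0,0,0,0,0,0,0,0,0,0,0,0,0,0,0,0,0,0,0,0,0,0]'
python3 - <<'E'
from h import *
a=cap("top");b=cap("scene")
o=np.hstack([a["pixels"][110:290,310:470],b["pixels"][120:300,130:330]])
cv2.imwrite("pics/tilt.png",cv2.resize(np.ascontiguousarray(o[:,:,::-1]),None,fx=2.2,fy=2.2))
for c in(a,b):
  for x,r in blobs(c,(126,70,40),(150,255,255),8): print(cv2.contourArea(x),np.round(r[0]))
E
```

```text
t: 5.2
ee_pos: [0.455, -0.2225, 0.2226]
tcp_rot: [0.997, -0.078, -0.004, -0.001]
contact_force: [-10.9, 3.7, 4.5]
gripper_width: 0.0107
t: 6.2
ee_pos: [0.5731, -0.2408, 0.301]
tcp_rot: [0.997, -0.078, 0.001, -0.0]
contact_force: [-0.7, 3.1, 1.4]
gripper_width: 0.011
t: 6.62
ee_pos: [0.5729, -0.2408, 0.3008]
tcp_rot: [0.997, -0.078, 0.002, -0.0]
contact_force: [-1.8, 3.3, 5.6]
gripper_width: 0.0108
41.5 [358. 170.]
40.5 [378. 177.]
26.0 [362. 180.]
```

View pics/tilt.png

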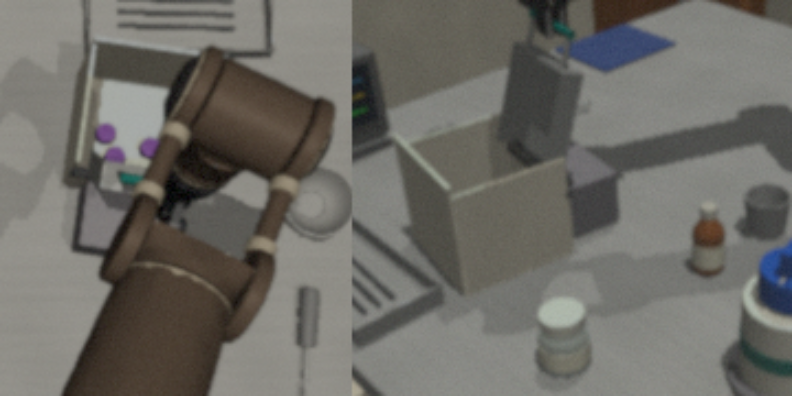

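With the tray up near 1.25 rad, three plugs are visible in the bin, at top-view pixels (358,170), (378,177) and (362,180). The arm hides the spot where the fourth would be. I'll lower the tray along the same arc and then check.

```bash
python3 -m jog '[-0.0115,0,0.0033,0,0,0,0, -0.0115,0,0.0033,0,0,0,0, -0.011,0,0.0047,0,0,0,0, -0.011,0,0.0047,0,0,0,0, -0.0103,0,0.006,0,0,0,0, -0.0103,0,0.006,0,0,0,0, -0.0095,0,0.0072,0,0,0,0, -0.0095,0,0.0072,0,0,0,0, -0.0085,0,0.0084,0,0,0,0, -0.0085,0,0.0084,0,0,0,0, -0.0074,0,0.0094,0,0,0,0, -0.0074,0,0.0094,0,0,0,0]'
python3 -m jog '[-0.0062,0,0.0102,0,0,0,0, -0.0062,0,0.0102,0,0,0,0, -0.0049,0,0.0109,0,0,0,0, -0.0049,0,0.0109,0,0,0,0, -0.0034,0,0.0115,0,0,0,0, -0.0034,0,0.0115,0,0,0,0, -0.002,0,0.0117,0,0,0,0, -0.002,0,0.0117,0,0,0,0, 0,0,0,0,0,0,0, 0,0,0,0,0,0,0]'
python3 - <<'E'
from h import *
a=cap("top");b=cap("scene")
for c in(a,b):
  for x,r in blobs(c,(126,70,40),(150,255,255),8): print(cv2.contourArea(x),np.round(r[0]), onz(c,*r[0],.03))
E
```

```text
t: 7.72
ee_pos: [0.4564, -0.223, 0.2199]
tcp_rot: [0.997, -0.078, 0.0, -0.0]
contact_force: [-1.0, 2.5, 0.8]
gripper_width: 0.0111
t: 8.55
ee_pos: [0.4234, -0.218, 0.1298]
tcp_rot: [0.997, -0.078, -0.002, -0.001]
contact_force: [-3.4, 3.3, -1.0]
gripper_width: 0.0112
43.0 [362. 181.] [ 0.66098444 -0.23456057  0.03      ]
41.5 [358. 170.] [ 0.69349644 -0.22319031  0.03      ]
40.0 [378. 176.] [ 0.67488618 -0.28325938  0.03      ]
30.5 [391. 166.] [ 0.70666328 -0.32578714  0.03      ]
```

All four plugs are in the bin. I'll release the bar and go above the cap.

```bash
python3 -m jog '[0,0,0,0,0,0,0.45,0,0,0,0,0,0,0.45,0,0,0,0,0,0,0.45,0,0,0,0,0,0,0.45,0,0,-0.01,0,0,0,0.45,0,0,-0.03,0,0,0,0.45,0,0,-0.03,0,0,0,0.45,0,0,-0.03,0,0,0,0.45,0,0,-0.03,0,0,0,0.45,0,0,-0.03,0,0,0,0.45,0,0,-0.01,0,0,0,0.45]'
python3 -m jog '[0.0102,-0.0363,0,0,0,0,0.6, 0.0102,-0.0363,0,0,0,0,0.6, 0.0102,-0.0363,0,0,0,0,0.6, 0.0102,-0.0363,0,0,0,0,0.6, 0.0102,-0.0363,0,0,0,0,0.6, 0.0102,-0.0363,0,0,0,0,0.6, 0.0102,-0.0363,0,0,0,0,0.6, 0.0102,-0.0363,0,0,0,0,0.6, 0.0102,-0.0363,0,0,0,0,0.6, 0.0102,-0.0363,0,0,0,0,0.6, 0.0102,-0.0363,0,0,0,0,0.6, 0.0102,-0.0363,0,0,0,0,0.6]'
python3 -m jog '[0,0,0,0,0,-0.0589,0.6, 0,0,0,0,0,-0.0589,0.6, 0,0,0,0,0,-0.0589,0.6, 0,0,0,0,0,-0.0589,0.6, 0,0,0,0,0,-0.0589,0.6, 0,0,0,0,0,-0.0589,0.6, 0,0,0,0,0,-0.0589,0.6, 0,0,0,0,0,-0.0589,0.6, 0,0,0,0,0,-0.0589,0.6, 0,0,0,0,0,-0.0589,0.6, 0,0,0,0,0,-0.0589,0.6, 0,0,0,0,0,-0.0589,0.6]'
python3 -m jog '[0,0,0,0,0,-0.0589,0.6, 0,0,0,0,0,-0.0589,0.6, 0,0,0,0,0,-0.0589,0.6, 0,0,0,0,0,-0.0589,0.6, 0,0,0,0,0,0,0.6, 0,0,0,0,0,0,0.6]'
python3 - <<'E'
from h import *
s=arm.get_state();print(s["ee_pos"],R.from_quat(s["tcp_rot"]).as_matrix().round(3).tolist(),s["gripper_width"],s["q"].round(2))
c=cap("wrist");save(c,"w2.png")
for x,r in blobs(c,(100,110,40),(125,255,255))[:4]:
  cc=cv2.minEnclosingCircle(x); print(cv2.contourArea(x),cc,onz(c,*cc[0],.156))
a=cap("top");save(a,"top1.png")
E
```

```text
t: 9.57
ee_pos: [0.4273, -0.2201, 0.3078]
tcp_rot: [0.997, -0.078, 0.005, 0.003]
contact_force: [1.2, -0.1, 0.9]
gripper_width: 0.0385
t: 10.57
ee_pos: [0.6139, 0.1945, 0.301]
tcp_rot: [0.997, -0.078, -0.0, 0.0]
contact_force: [1.5, -0.5, -0.3]
gripper_width: 0.0514
t: 11.57
ee_pos: [0.6134, 0.1926, 0.3009]
tcp_rot: [0.807, 0.59, -0.0, -0.0]
contact_force: [1.1, -0.2, 0.0]
gripper_width: 0.0512
t: 12.07
ee_pos: [0.6135, 0.1927, 0.301]
tcp_rot: [0.65, 0.76, -0.0, -0.0]
contact_force: [0.1, -0.2, 0.6]
gripper_width: 0.0512
[0.61347089 0.1926632  0.30102752] [[-0.154, 0.988, -0.0], [0.988, 0.154, -0.0], [-0.0, -0.0, -1.0]] 0.05121469622748715 [ 0.24  0.3   1.54 -0.    1.3  -1.49]
6366.5 ((282.7051086425781, 193.80714416503906), 47.53654861450195) [0.61150701 0.19422374 0.156     ]
712.0 ((412.5995178222656, 398.9392395019531), 23.01321029663086) [0.81303671 0.36496385 0.156     ]
389.5 ((511.5550842285156, 365.7286376953125), 21.960163116455078) [0.75837772 0.45853021 0.156     ]
```

View pics/w2.png

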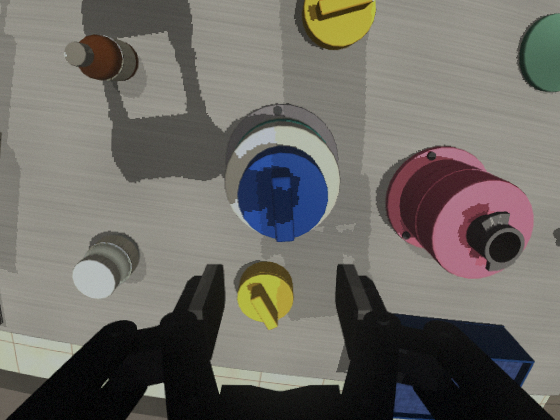

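View pics/top1.png

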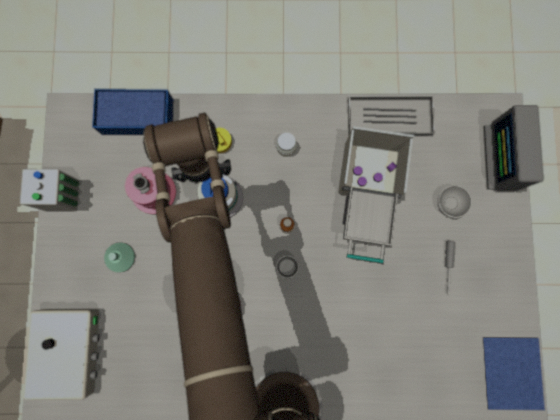

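The wrist view shows the cap at (283,194) with its wing vertical in the image. The top view shows the tray flat and all four plugs in the bin. A zoom will give the wing's angle.

Run:
```python
from h import *
c=cap("wrist")
p=np.clip(np.array(c["pixels"])[135:250,225:345].astype(float)*1.8,0,255).astype(np.uint8)
cv2.imwrite("pics/w2c.png",cv2.resize(np.ascontiguousarray(p[:,:,::-1]),None,fx=5,fy=5,interpolation=cv2.INTER_CUBIC))
o=[.6115,.193]
for y in(0,4,9,14,18):
  u=np.array([np.cos(np.radians(y)),np.sin(np.radians(y))]);n=np.array([-u[1],u[0]])
  print(y,[(5*(proj(c,[*(o+u*s*.025+n*t*.007),.188])-[225,135])).round() for s in(1,-1) for t in(1,-1)])
print(proj(c,[*o,.156])*5-[1125,675])
```

```text
0 [array([303., 520.]), array([209., 507.]), array([360., 195.]), array([260., 180.])]
4 [array([315., 519.]), array([220., 511.]), array([348., 190.]), array([247., 182.])]
9 [array([330., 515.]), array([235., 516.]), array([332., 185.]), array([231., 185.])]
14 [array([344., 511.]), array([250., 519.]), array([316., 182.]), array([216., 190.])]
18 [array([355., 507.]), array([262., 520.]), array([303., 180.]), array([204., 195.])]
[281.14133659 292.20941822]
```

View pics/w2c.png

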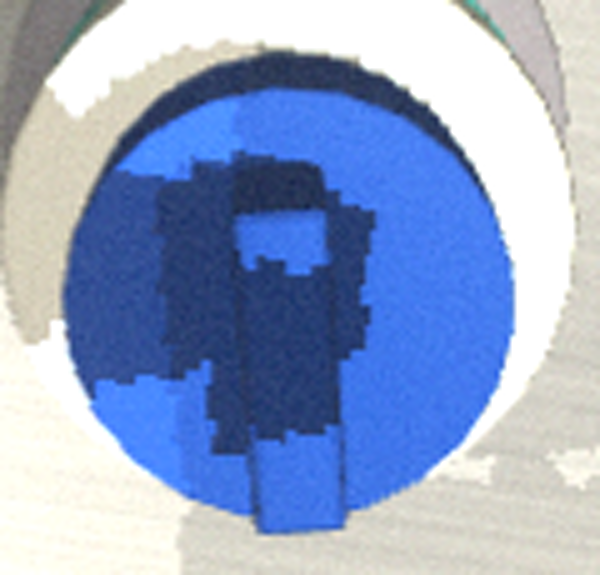

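Yaw is about 12° and the wing centre is about (0.614, 0.1945). I'll correct for that, descend and grip.

```bash
python3 -m jog '[0.0017,0.001,0,0,0,-0.026,0.5,0,0,0.02,0,0,0,0.5,0,0,0.02,0,0,0,0.5,0,0,0.02,0,0,0,0.5,0,0,0.02,0,0,0,0.5,0,0,0.02,0,0,0,0.5,0,0,0.01,0,0,0,0.5,0,0,0.006,0,0,0,0.5,0,0,0.006,0,0,0,0.5,0,0,0,0,0,0,0.5,0,0,0,0,0,0,0.5]'
python3 -m jog '[0,0,0,0,0,0,0,0,0,0,0,0,0,0,0,0,0,0,0,0,0,0,0,0,0,0,0,0,0,0,0,0,0,0,0,0,0,0,0,0,0,0,0,0,0,0,0,0,0]' 40
python3 -c "
from h import *
s=arm.get_state();print(s['ft_torque'],s['contact_force'],s['ee_pos'])"
```

```text
t: 13.13
ee_pos: [0.6149, 0.1946, 0.1801]
tcp_rot: [0.629, 0.777, 0.0, 0.0]
contact_force: [0.8, 0.0, -0.2]
gripper_width: 0.0429
t: 13.72
ee_pos: [0.6152, 0.1947, 0.1806]
tcp_rot: [0.629, 0.777, 0.001, 0.001]
contact_force: [-0.7, 0.9, 6.0]
gripper_width: 0.0133
[-0.04023058  0.07245481 -0.00138157] [-0.68904641  0.90224739  6.04936473] [0.6151662  0.19474659 0.18060403]
```

```bash
T(){ python3 -c "
from h import *
s=arm.get_state();m=R.from_quat(s['tcp_rot']).as_matrix();print('YAW',np.degrees(np.arctan2(m[1,0],m[0,0])).round(1),'Mz',s['ft_torque'].round(2),'F',s['contact_force'].round(1))"; }
T
python3 -m jog '[0,0,0,0,0,0.013,0,0,0,0,0,0,0.013,0,0,0,0,0,0,0,0]' >/dev/null; T
python3 -m jog '[0,0,0,0,0,0.013,0,0,0,0,0,0,0.013,0,0,0,0,0,0,0,0]' >/dev/null; T
```

```text
YAW 102.0 Mz [-0.04  0.07 -0.  ] F [-0.7  0.9  6. ]
YAW 99.0 Mz [-0.01 -0.06 -0.04] F [-0.2 -0.1  5.1]
YAW 96.0 Mz [-0.12 -0.14  0.02] F [ 0.8 -0.2  5. ]
```

```bash
T(){ python3 -c "
from h import *
s=arm.get_state();m=R.from_quat(s['tcp_rot']).as_matrix();y=np.degrees(np.arctan2(m[1,0],m[0,0])).round(1);print('YAW',y,'Mz',s['ft_torque'].round(2),'F',s['contact_force'].round(1));import sys;sys.exit(abs(s['ft_torque'][2])>0.3)"; }
python3 -m jog '[0,0,0,0,0,0.013,0,0,0,0,0,0,0.013,0,0,0,0,0,0,0,0]' >/dev/null; T &&
python3 -m jog '[0,0,0,0,0,0.013,0,0,0,0,0,0,0.013,0,0,0,0,0,0,0,0]' >/dev/null; T &&
python3 -m jog '[0,0,0,0,0,0.013,0,0,0,0,0,0,0.013,0,0,0,0,0,0,0,0]' >/dev/null; T
```

```text
YAW 93.0 Mz [-0.17 -0.08 -0.01] F [0.8 0.2 5. ]
YAW 93.0 Mz [-0.17 -0.08 -0.01] F [0.8 0.2 5. ]
YAW 93.0 Mz [-0.17 -0.08 -0.01] F [0.8 0.2 5. ]False
False
False
```

```bash
cat > t.py <<'E'
from h import *
import sys
s=arm.get_state();m=R.from_quat(s['tcp_rot']).as_matrix();y=np.degrees(np.arctan2(m[1,0],m[0,0])).round(1)
print('YAW',y,'M',s['ft_torque'].round(2),'F',s['contact_force'].round(1),s['ee_pos'].round(4),s['gripper_width'].round(4))
sys.exit(int(abs(s['ft_torque'][2])>0.3))
E
python3 -m jog '[0,0,0,0,0,0.013,0,0,0,0,0,0,0.013,0,0,0,0,0,0,0,0]' >/dev/null; python3 t.py &&
{ python3 -m jog '[0,0,0,0,0,0.013,0,0,0,0,0,0,0.013,0,0,0,0,0,0,0,0]' >/dev/null; python3 t.py; } &&
{ python3 -m jog '[0,0,0,0,0,0.013,0,0,0,0,0,0,0.013,0,0,0,0,0,0,0,0]' >/dev/null; python3 t.py; } &&
{ python3 -m jog '[0,0,0,0,0,0.013,0,0,0,0,0,0,0.013,0,0,0,0,0,0,0,0]' >/dev/null; python3 t.py; }
```

```text
Traceback (most recent call last):
  File "t.py", line 4, in <module>
    print('YAW',y,'M',s['ft_torque'].round(2),'F',s['contact_force'].round(1),s['ee_pos'].round(4),s['gripper_width'].round(4))
                                                                                                   ^^^^^^^^^^^^^^^^^^^^^^^^
AttributeError: 'float' object has no attribute 'round'
```

```bash
sed -i "s/s\['gripper_width'\].round(4)/round(s['gripper_width'],4)/" t.py
python3 t.py &&
{ python3 -m jog '[0,0,0,0,0,0.013,0,0,0,0,0,0,0.013,0,0,0,0,0,0,0,0]' >/dev/null; python3 t.py; } &&
{ python3 -m jog '[0,0,0,0,0,0.013,0,0,0,0,0,0,0.013,0,0,0,0,0,0,0,0]' >/dev/null; python3 t.py; } &&
{ python3 -m jog '[0,0,0,0,0,0.013,0,0,0,0,0,0,0.013,0,0,0,0,0,0,0,0]' >/dev/null; python3 t.py; }
```

```text
YAW 90.0 M [-0.2  -0.12 -0.03] F [ 0.2 -0.4  5.7] [0.6157 0.1943 0.1806] 0.0133
YAW 87.1 M [-0.17 -0.11 -0.01] F [ 0.3 -1.5  4.7] [0.6156 0.1943 0.1806] 0.0136
YAW 84.1 M [-0.22 -0.07 -0.  ] F [ 0.7 -1.3  4.3] [0.6156 0.1942 0.1806] 0.0133
YAW 81.1 M [-0.21 -0.1  -0.02] F [ 0.8 -0.8  4.7] [0.6156 0.1942 0.1806] 0.0136
```

21° clockwise with no resistance is past the 15° limit for a wrong-way stop, so clockwise is right. I'll continue to about 80°, checking the moment.

```bash
{ python3 -m jog '[0,0,0,0,0,0.026,0,0,0,0,0,0,0.026,0,0,0,0,0,0,0.026,0,0,0,0,0,0,0.026,0]' >/dev/null; python3 t.py; } &&
{ python3 -m jog '[0,0,0,0,0,0.026,0,0,0,0,0,0,0.026,0,0,0,0,0,0,0.026,0,0,0,0,0,0,0.026,0]' >/dev/null; python3 t.py; } &&
{ python3 -m jog '[0,0,0,0,0,0.026,0,0,0,0,0,0,0.026,0,0,0,0,0,0,0.026,0,0,0,0,0,0,0.026,0]' >/dev/null; python3 t.py; } &&
{ python3 -m jog '[0,0,0,0,0,0.026,0,0,0,0,0,0,0.026,0,0,0,0,0,0,0.026,0,0,0,0,0,0,0.026,0]' >/dev/null; python3 t.py; } &&
{ python3 -m jog '[0,0,0,0,0,0.026,0,0,0,0,0,0,0.026,0,0,0,0,0,0,0.026,0,0,0,0,0,0,0.026,0,0,0,0,0,0,0,0]' >/dev/null; python3 t.py; }
```

```text
YAW 69.1 M [-0.35 -0.03  0.11] F [ 1.5 -1.2  5. ] [0.6156 0.194  0.1806] 0.0132
YAW 57.2 M [-0.44 -0.04  0.05] F [ 1.1 -2.   5.4] [0.6156 0.1938 0.1806] 0.0132
YAW 45.3 M [-0.46  0.02  0.07] F [ 0.9 -2.1  5.1] [0.6155 0.1937 0.1806] 0.013
YAW 33.4 M [-0.42  0.05  0.07] F [ 1.1 -2.8  5.3] [0.6154 0.1936 0.1806] 0.0135
YAW 21.5 M [-0.38  0.13 -0.03] F [ 0.5 -1.8  6.7] [0.6152 0.1936 0.1806] 0.0134
```

```bash
python3 -m jog '[0,0,-0.003,0,0,0,0,0,0,-0.003,0,0,0,0,0,0,-0.003,0,0,0,0,0,0,0,0,0,0,0]'; python3 t.py
python3 -m jog '[0,0,-0.006,0,0,0,0,0,0,-0.008,0,0,0,0,0,0,-0.012,0,0,0,0,0,0,-0.012,0,0,0,0,0,0,-0.012,0,0,0,0,0,0,-0.012,0,0,0,0,0,0,-0.012,0,0,0,0,0,0,-0.008,0,0,0,0,0,0,-0.004,0,0,0,0,0,0,0,0,0,0,0,0,0,0,0,0,0,0,0,0,0,0,0,0,0]'; python3 t.py
python3 - <<'E'
from h import *
b=cap("scene");save(b,"s9.png");a=cap("top")
for x,r in blobs(a,(126,70,40),(150,255,255),8): print(np.round(r[0]))
E
```

```text
t: 17.55
ee_pos: [0.6141, 0.1946, 0.1882]
tcp_rot: [0.982, 0.187, -0.0, -0.0]
contact_force: [0.4, -0.1, -1.1]
gripper_width: 0.0134
YAW 21.6 M [-0.07  0.02 -0.01] F [ 0.4 -0.1 -1.1] [0.6141 0.1946 0.1882] 0.0134
t: 18.55
ee_pos: [0.6138, 0.1944, 0.2733]
tcp_rot: [0.982, 0.187, -0.001, 0.0]
contact_force: [0.0, 0.2, -1.5]
gripper_width: 0.0134
YAW 21.6 M [ 0.03 -0.01 -0.05] F [ 0.   0.2 -1.5] [0.6138 0.1944 0.2733] 0.0134
[362. 181.]
[358. 170.]
[378. 176.]
[391. 166.]
```

View pics/s9.png

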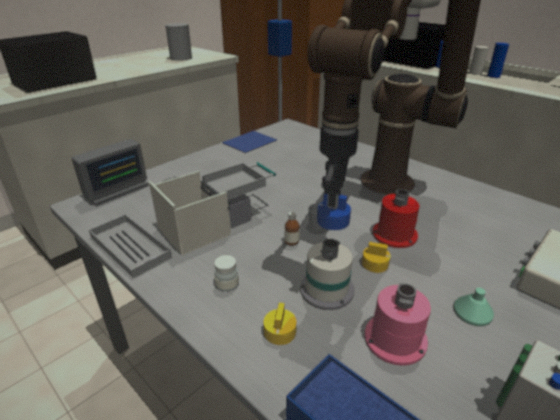

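The scene view shows the cap held level at (334,213), well above the open neck at (330,250). The tray is flat and the bystanders are in place, so I'm handing in.

```bash
python3 -m jog '[0,0,0,0,0,0,0,0,0,0,0,0,0,0,0,0,0,0,0,0,0]'; python3 -c "
from bench import arm
print(arm.sign_off())"
```

```text
t: 18.9
ee_pos: [0.6142, 0.1945, 0.2739]
tcp_rot: [0.982, 0.187, -0.0, 0.0]
contact_force: [-0.0, -0.8, -1.5]
gripper_width: 0.0134
the job is handed in; nothing more can be done
None
```

The job is done and handed in at about 19 s, but sign-off reports no verdict.

- **Plugs and tray:** I lifted the tray to about 1.25 rad by its teal bar and lowered it along the same arc. The final top picture shows all four plugs in the bin, and the tray looks flat in the last pictures.
- **Cap direction:** I felt clockwise (seen from above) first. It turned past 15° with almost no resistance, so I took clockwise as right and did not try the other way. I turned it about 80°; the moment about the cap's axis stayed near or below 0.1 N m throughout.
- **Cap now:** It came straight off. By the lift height (not measured in a picture), it is held with its lower rim about 63 mm above the mouth. The last picture shows it level and clear of everything.
- **Final readings:** The wrist carries about 1.5 N downward, somewhat over the cap's 1 N weight. The opening is steady at 13.4 mm.
- **Other things:** Nothing else appears to have moved; I checked this by eye in the last picture.

No check failed. The sideways moment read up to 0.46 N m during the turn and vanished on lifting; I take this as the cap rubbing in its loose seat.

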